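Mount the copy lamp on its ball and latch it

TASK

Lower the copy lamp's socket over the ball of the ball-topped mount until its foot sits flat on the mount's round base plate, without dropping it. Then press the lamp's latch lever down to its stop, and leave the lamp mounted and latched.

Things in the scene. Friction and masses are not known exactly. Their poses are not given: they have to be found in the camera images.
- lamp_grip (a point): Centre of the black grip block (30 along x, 26 along y, 42 high, mm) on top of the loose lamp's aluminium socket cup, on the socket's axis. 76 mm above the foot's underside; cup top (62 mm wide) is 21 mm below this point: fingers stay above it. z up, +x along flat tongue (88 mm long) and lever; lamp bar, 110 mm wide, on the -x side to 87 mm. Grip across y from above. 0.3-0.6 kg.
- lever_pad (a point): Centre of the top of the steel paddle (26 long, 32 wide, 6 thick, mm) at the end of the lamp's latch lever; turns with it. The hinge, along the lamp's y, is 40 mm out along lamp +x and 34 mm above the foot's underside, 48 mm from here. Raised: 76 mm from socket axis, 65 above the underside. Down: level, 88 mm from the axis, 37 above the underside.
- latch (a joint): Latch lever: 0 raised (37 degrees up, outward), 0.65 rad fully down at its stop. Starts at 0 to 0.1. Friction, no spring: 2 to 4 N straight down on the paddle moves it and it stays where left. Going down it swings a pawl under the ball, so it must be up while the lamp is lowered. The tongue below keeps the lamp from tipping.
- ball (a point): Centre of a fixed steel ball, 40 mm across, 34 mm above the desk, on a dark round base plate (190 mm across, 8 thick). z up. Not the like plate with a straight spigot, 20 mm thick, 54 high. The socket's mouth is 70 mm wide, narrowing to 48: it guides itself when up to 10 mm off. Seated flat, lamp_grip is 50 mm above the ball's centre; any yaw will do.

How it is judged:
By the outcome, as a careful person would: the job done as asked, in the order asked, and still so for the second after the job is handed in, with the robot touching nothing.
It also fails if it takes over 51 s, if anything falls off the work surface, if the arm or the gripper's body presses on something with over 40 N, if the wrist force passes 120 N, or if a joint passes its speed limit or range.

ROBOT

A 6-joint arm with a two-finger parallel gripper is mounted at the origin on the work surface. World frame = base frame: x ahead of the robot, y to its left, z up, the work surface at z = 0. Lengths are in mm, angles in rad, forces in N, time in s.
With the tool pointing down it reaches from about 275 to 1000 mm from the base axis. Payload 8.4 kg.
Tool frame: the origin (TCP) lies at the very end of the fingers, on their centre line; the grasp point (between the pads) lies 19 mm behind it; z points along the fingers, y is the direction in which the jaws open and shut (so a half turn about z gives the same grasp; the last joint's range is limited). The gripper opens to 85 mm and grips with 20 to 120 N. Pads are 22 mm wide; open, the fingers measure 114 mm over their backs; the gripper's body (76 mm by 85 mm) begins 54 mm behind the grasp point. The pads swing forward as they close: fully open they stand 13 mm farther back than shut.
Start: joints at [1.212, 0.353, 1.633, -0, 1.155, -0.002], TCP at [218.297, 585.64, 231.281] pointing down, gripper open.
Joint ranges: [-2.63, 2.63], [-0.92, 2.1], [0.06, 2.66], [-1.3, 4.44], [0, 2.69], [-3.02, 3.02]. Speed limits (rad/s): [2.22, 2.22, 2.79, 3.14, 3.14, 3.14].

INTERFACE

Orientations are given as [roll, pitch, yaw] about the fixed x, y, z axes, in that order (R = Rz(yaw) Ry(pitch) Rx(roll)).
In Python, from rig import sense, grab_frame, get_calibration, sign_off, boxes_of, trace gives the robot as it stands.
- The arm moves only by the tool servo_tool, never from a script. Its argument "rows" is a list of rows, each a list of 3 entries, a list of its own where there are three numbers: the finger opening in mm, from 0 to 85.4, then the shift along the tool's x, y, z in mm, then the turn, a rotation vector about the tool's x, y, z in degrees. A call has 1 to 8 rows; each row shifts and turns the commanded pose from where the row before left it, along the tool's axes as they then stand; what a row does not reach is not made up. A row lasts 1/8 s, in which the tool goes at most 62.5 mm and 10.7 degrees, less where a joint would pass 70% of its speed; a pose out of reach is approached as far as the arm can. A call is refused whole if a number of a shift passes 62.5 or a number of a turn 10.7, either way. A call with a gripper value outside its range is refused whole. The fingers move at their own pace and stop on an object; "force" is the grip in N (left out, the last holds). Time passes only in rows, so rows that do not move let the fingers close. It gives the time, the measured TCP pose, the force and the opening at its end, in the units of the state.
- sense(): the state, without advancing time (a new reading comes with each control period).
- grab_frame(name): name is "side" or "top" or "wrist"; returns the picture (400x640x3 uint8, blue, green, red); there is no depth.
- get_calibration(name): a dict with "intrinsics" (3x3 intrinsics, pixels), "world_to_cam" (4x4, takes a point from world to camera coordinates). Camera axes: x right, y down, z forward; pixel columns grow to the right and rows downward; lengths in mm; the calibration is good to about 2 mm. A picture is of the moment at which its call begins: read the wrist's pose just before it. get_calibration takes no time and is no camera call; for the wrist camera it gives the pose at the moment of the call.
- sign_off(): hands the job in, once; it reports no verdict.
Trained networks look in the newest picture that a camera, given by its name, has taken for a name from the list of things; names that differ only in an ending like _2 or _b are one class to them, and where a whole thing is asked for, a point or a joint stands for the part that bears it (a point fixed in the world has none). Each returns a list of dicts, best first, with "conf" (0 to 1); they miss things now and then, are a little off and sometimes report something else, mostly with a low value. They report only what shows in the picture. A call takes as long as a camera call.
- boxes_of(camera, thing): "centre" ([x, y, z] in mm, in the coordinates of the camera as it stood for that picture, good to about 4 mm: the middle of the surface that is visible of it).
- trace(camera, thing): "mask" (400x640 bool, what is visible of it).
The state is a dict: "clock": time; "qpos": joint angles; "qvel": joint speeds; "joint_efforts": joint torques, N m; "eef_pos": TCP position; "tcp_rot": TCP orientation; "contact_force": force on the tool from outside, world axes, zero at the start; "wrist_torque": the same for the moment, N m; "opening": opening from 0.0 (shut) to 1.0 (fully open).
Only numpy, scipy, OpenCV 4.12 (cv2) and the standard library are available. Lean on these libraries where they do the work, as an engineer would, in place of code of your own. Each camera call takes 0.05 s, during which the arm holds its last target. There are 200 camera calls.

## Working session

There is one attempt and no reset: what is moved stays moved. The work goes in short steps, Python scripts to look and compute and a tool call to move; the robot and the scene stay as the last step left them, time stands still between calls to the robot, and variables do not carry over. Pictures are saved under pics/ and viewed, about 8 in all and at most 12, crops included, and the job is handed in when it is done.

Besides the shell and the picture viewer there is one more tool, called after ">>>" as a command line: name --argument value ..., lists and objects as JSON in quotes. servo_tool: Moves the arm, as the interface text tells. Its arguments: {"type":"object","properties":{"rows":{"type":"array","items":{"type":"array"}},"force":{"type":"number"}},"required":["rows"]}

```bash
mkdir -p pics
cat > h.py <<'E'
import numpy as np, cv2
from rig import *
def w(cam,p,T=None):
    T=get_calibration(cam)["world_to_cam"] if T is None else T
    return (np.linalg.inv(np.array(T))@np.r_[p,1])[:3]
def ray(cam,uv,z):
    c=get_calibration(cam);K=np.array(c["intrinsics"]);T=np.linalg.inv(np.array(c["world_to_cam"]))
    d=T[:3,:3]@np.linalg.inv(K)@np.r_[uv,1];o=T[:3,3]
    return o+d*(z-o[2])/d[2]
E
python3 - <<'E'
from h import *
ims=[]
for c in("top","side"):
    im=grab_frame(c);ims.append(im)
    for t in("lamp_grip","lever_pad","ball"):
        for r in boxes_of(c,t)[:3]: print(c,t,round(r["conf"],2),w(c,r["centre"]).round(1))
        for r in trace(c,t)[:2]:
            m=r["mask"];v,u=np.nonzero(m);print("   mask",round(r["conf"],2),m.sum(),u.mean().round(1),v.mean().round(1),u.min(),u.max(),v.min(),v.max())
    print(c,get_calibration(c)["world_to_cam"])
cv2.imwrite("pics/top.png",ims[0]);cv2.imwrite("pics/side.png",ims[1])
s=sense();print(s["clock"],s["eef_pos"],s["tcp_rot"],s["opening"])
E
```

```text
top lamp_grip 0.62 [ 619.6 -263.6   58.6]
top lamp_grip 0.6 [ 540.3 -249.7   44.4]
   mask 0.97 2074 407.3 206.4 381 429 162 243
top lever_pad 0.7 [ 622.6 -262.7   58.7]
   mask 0.77 335 414.9 172.7 407 424 159 188
   mask 0.51 2163 407.4 206.1 380 429 160 244
top ball 0.66 [458.2 286.    7.4]
   mask 0.62 5310 171.3 239.3 130 212 199 279
top [[ 1.74449015e-02 -9.99634746e-01  2.06409977e-02 -5.17405517e+01]
 [-9.93313690e-01 -1.96834905e-02 -1.13756203e-01  5.45203826e+02]
 [ 1.14120940e-01 -1.85185199e-02 -9.93294254e-01  1.05609891e+03]
 [ 0.00000000e+00  0.00000000e+00  0.00000000e+00  1.00000000e+00]]
side lamp_grip 0.56 [ 544.7 -264.4   43.9]
   mask 0.78 3447 335.5 321.1 292 389 292 351
side lever_pad 0.59 [ 543.5 -266.3   48.4]
side lever_pad 0.57 [ 618.1 -263.4   56.6]
   mask 0.71 399 374.2 311.2 357 389 299 321
side ball 0.87 [4.584e+02 2.770e+02 1.000e-01]
   mask 0.68 2245 257.4 160.2 225 290 139 182
side [[ 9.75835774e-01 -2.18186383e-01 -1.18001614e-02 -5.51172824e+02]
 [-1.66621113e-01 -7.08100613e-01 -6.86171208e-01  1.49181667e+02]
 [ 1.41357513e-01  6.71556568e-01 -7.27344368e-01  8.66617277e+02]
 [ 0.00000000e+00  0.00000000e+00  0.00000000e+00  1.00000000e+00]]
0.7 [218.27212392 585.654534   231.30316461] [ 3.14154293e+00 -3.14031273e-05  2.78481666e+00] 0.9995303303249231
```

Run:
```python
import cv2,numpy as np
a=cv2.imread("pics/top.png");b=cv2.imread("pics/side.png")
cv2.imwrite("pics/both.png",np.vstack([cv2.resize(a[130:310,90:490],(800,360))[:300],cv2.resize(b[110:380,190:590],(800,540))[:300]]))
```

```text
(no output)
```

View pics/top.png

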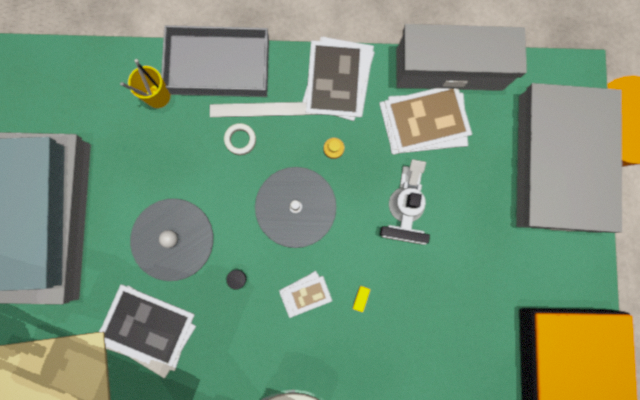

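View pics/side.png

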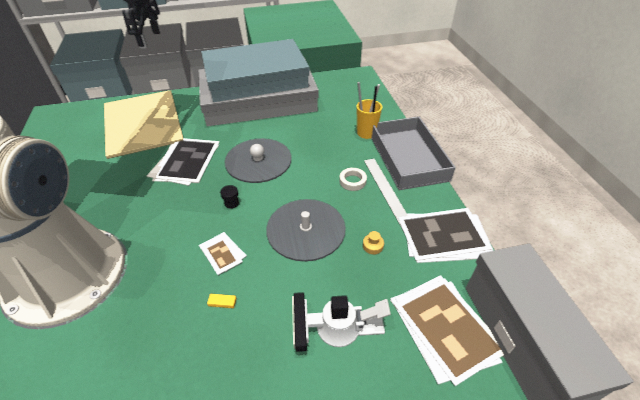

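Top view: the ball mount is the left plate (ball at about (168,239)) and the spigot plate is at (295,206), so not that one. The lamp's grip block is at (414,201), its paddle at (417,172) and its bar at (405,236). Side view agrees: ball (257,150), block top (339,302), paddle (376,311). There is a yellow object near the start pose, so I'll check how high it is.

```bash
cat >> h.py <<'E'
def proj(cam,p):
    c=get_calibration(cam);q=np.array(c["world_to_cam"])@np.r_[p,1];u=np.array(c["intrinsics"])@q[:3];return (u[:2]/u[2]).round(1)
def tri(uvs):
    A=[];b=[]
    for cam,uv in uvs:
        c=get_calibration(cam);P=np.array(c["intrinsics"])@np.array(c["world_to_cam"])[:3]
        for i in(0,1): r=uv[i]*P[2]-P[i];r=r/np.linalg.norm(r[:3]);A.append(r[:3]);b.append(-r[3])
    return np.linalg.lstsq(np.array(A),np.array(b),rcond=None)[0].round(1)
E
python3 - <<'E'
from h import *
print("ball tri",tri([("top",(168,239)),("side",(257,150))]), ray("top",(168,239),34),ray("side",(257,150),34))
print("plate",ray("top",(171.3,239.3),8))
print("grip top",tri([("top",(414,201)),("side",(339,301))]),ray("top",(414,201),97),ray("side",(339,301),97))
print("pad",tri([("top",(417,172)),("side",(376,311))]),ray("top",(416.5,168),65))
print("bar",ray("top",(405,236),30))
print("yellow corner L/R", tri([("top",(103,333)),("side",(169,95))]),tri([("top",(103,333)),("side",(181,123))]),tri([("top",(103,333)),("side",(152,154))]))
print("TCP",proj("side",(218,585,231)),proj("top",(218,585,231)))
# dark block pixels in lamp zone
im=cv2.imread("pics/top.png");m=(im.max(2)<60);m[:185]=0;m[215:]=0;m[:,:395]=0;m[:,430:]=0
v,u=np.nonzero(m);print("block px",u.mean(),v.mean(),m.sum(),u.min(),u.max(),v.min(),v.max())
cv2.imwrite("pics/z.png",np.hstack([cv2.resize(im[150:250,370:440],(420,600),interpolation=2),cv2.resize(cv2.imread("pics/side.png")[285:355,285:395],(380,242),interpolation=2)]) if 0 else cv2.resize(im[150:250,360:450],(540,600),interpolation=2))
E
```

```text
ball tri [459.9 287.1  35.8] [459.15207099 287.5931156   34.        ] [460.77737982 289.50520691  34.        ]
plate [459.50137318 287.49643352   8.        ]
grip top [ 550.2 -252.2   93.8] [ 547.98026157 -251.34038644   97.        ] [ 551.48075968 -253.91003231   97.        ]
pad [ 619.6 -267.7   56.8] [ 626.33362758 -264.64513916   65.        ]
bar [ 475.8498157 -245.5138536   30.       ]
yellow corner L/R [271.8 348.6 200.7] [261.8 398.4  82.6] [197.7 425.6 -21.5]
TCP [151.7  44.5] [-41.3 368.8]
block px 409.6458333333333 201.39583333333334 48 407 416 194 206
```

View pics/z.png

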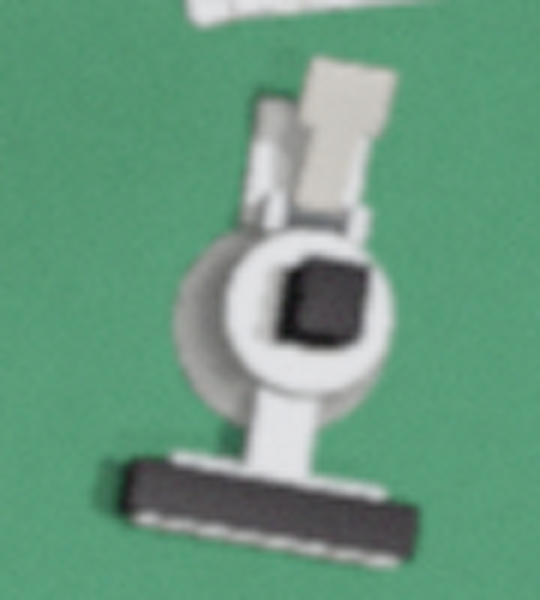

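Zoomed top view: block top centre is at about (414.8,200) and the paddle at (418,166). The lamp's yaw is about -0.14 rad. I'll lift and turn the tool to yaw 3.0, then travel to above the lamp.

>>> servo_tool --rows '[[85, [0, 0, -45], [0, 0, -6.2]], [85, [0, 0, -45], [0, 0, -6.2]], [85, [-28, -49, -20], [0, 0, 0]], [85, [-28, -49, 0], [0, 0, 0]], [85, [-28, -49, 0], [0, 0, 0]], [85, [-28, -49, 0], [0, 0, 0]], [85, [-28, -49, 0], [0, 0, 0]], [85, [-28, -49, 0], [0, 0, 0]]]'

```text
clock: 1.7
eef_pos: [343.9, 269.4, 341.6]
tcp_rot: [3.141, 0.001, 3.002]
contact_force: [0.4, 0.0, -0.8]
opening: 0.995
```

>>> servo_tool --rows '[[85, [-28, -49, 0], [0, 0, 0]], [85, [-28, -49, 0], [0, 0, 0]], [85, [-28, -49, 0], [0, 0, 0]], [85, [-28, -49, 0], [0, 0, 0]], [85, [-28, -49, 10], [0, 0, 0]], [85, [-28, -49, 20], [0, 0, 0]], [85, [-28, -49, 25], [0, 0, 0]], [85, [-28, -49, 25], [0, 0, 0]]]'

```text
clock: 2.7
eef_pos: [511.1, -150.4, 260.9]
tcp_rot: [3.142, 0.001, 3.001]
contact_force: [1.0, 0.7, -0.3]
opening: 0.996
```

>>> servo_tool --rows '[[85, [-26, -48, 0], [0, 0, 0]], [85, [-26, -48, 0], [0, 0, 0]], [85, [0, 0, 0], [0, 0, 0]], [85, [0, 0, 0], [0, 0, 0]]]'

```text
clock: 3.2
eef_pos: [548.1, -250.5, 260.9]
tcp_rot: [3.141, -0.001, 3.001]
contact_force: [-0.3, 0.2, -0.6]
opening: 0.994
```

Run:
```python
from h import *
s=sense();print(s["eef_pos"],s["tcp_rot"])
im=grab_frame("wrist")
for t in("lamp_grip","lever_pad"):
    for r in boxes_of("wrist",t)[:3]: print(t,round(r["conf"],2),w("wrist",r["centre"]).round(1))
    for r in trace("wrist",t)[:2]:
        m=r["mask"];v,u=np.nonzero(m);print("   mask",round(r["conf"],2),m.sum(),u.mean().round(1),v.mean().round(1),u.min(),u.max(),v.min(),v.max())
print("pred grip top",proj("wrist",(550,-253,97)))
cv2.imwrite("pics/w1.png",im)
```

```text
[ 548.08934598 -250.52922262  260.93676035] [ 3.14099931e+00 -9.00563346e-04  3.00052022e+00]
lamp_grip 0.77 [ 532.9 -249.6   47.4]
   mask 0.94 9165 317.8 160.9 264 373 91 265
lever_pad 0.77 [ 621.5 -263.7   56.8]
   mask 0.77 1317 316.6 238.8 301 331 206 265
pred grip top [316.4 185.7]
```

View pics/w1.png

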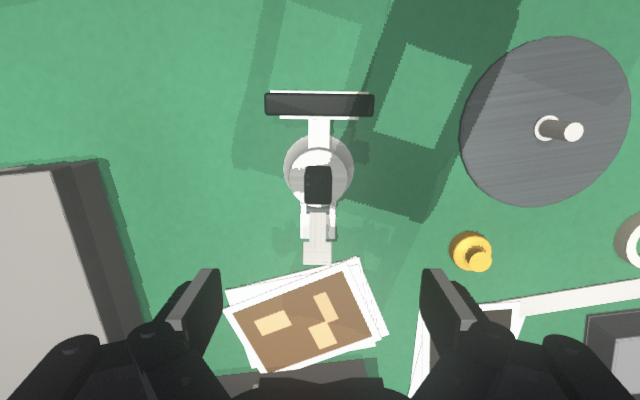

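Wrist view: the lamp is squared to the tool. The block spans columns 305–331 and rows 166–203, the bar is level at row ~104, and the paddle is raised at (317,250).

Run:
```python
from h import *
for uv,z in(((318,185),97),((318,203),97),((318,166),97),((305,185),97),((331,185),97),((317,252),65),((265,104),30),((374,105),30)): print(uv,ray("wrist",uv,z).round(1))
c=np.linalg.inv(np.array(get_calibration("wrist")["world_to_cam"]));print(c[:3,3].round(),c[:3,2].round(3))
# corners of the block predicted with centre 550,-253
R=lambda p:(550+np.cos(-.14)*p[0]-np.sin(-.14)*p[1],-253+np.sin(-.14)*p[0]+np.cos(-.14)*p[1],p[2])
for z in(97,55):print([tuple(proj("wrist",R((a,b,z)))) for a in(-15,15) for b in(-13,13)])
im=cv2.imread("pics/w1.png");g=im.max(2)[150:220,290:350];print([(i+150,int(x)) for i,x in enumerate(g[:,28])][8:62:2]);print([(i+290,int(x)) for i,x in enumerate(g[35])][8:50:2])
```

```text
(318, 185) [ 549.5 -251.5   97. ]
(318, 203) [ 566.7 -253.9   97. ]
(318, 166) [ 532. -249.   97.]
(305, 185) [ 547.9 -263.3   97. ]
(331, 185) [ 551.2 -239.6   97. ]
(317, 252) [ 631.5 -264.5   65. ]
(265, 104) [ 472.8 -296.7   30. ]
(374, 105) [ 489.6 -184.4   30. ]
[ 471. -238.  404.] [ 0.304 -0.042 -0.952]
[(np.float64(302.0), np.float64(169.7)), (np.float64(330.7), np.float64(169.7)), (np.float64(302.5), np.float64(201.3)), (np.float64(330.4), np.float64(201.3))]
[(np.float64(304.1), np.float64(161.1)), (np.float64(329.6), np.float64(161.1)), (np.float64(304.5), np.float64(189.4)), (np.float64(329.3), np.float64(189.4))]
[(158, 251), (160, 251), (162, 251), (164, 245), (166, 67), (168, 70), (170, 71), (172, 68), (174, 70), (176, 69), (178, 70), (180, 71), (182, 68), (184, 70), (186, 71), (188, 68), (190, 70), (192, 70), (194, 69), (196, 69), (198, 70), (200, 68), (202, 67), (204, 184), (206, 247), (208, 124), (210, 141)]
[(298, 182), (300, 182), (302, 184), (304, 98), (306, 79), (308, 79), (310, 72), (312, 70), (314, 68), (316, 71), (318, 69), (320, 69), (322, 68), (324, 66), (326, 69), (328, 67), (330, 68), (332, 154), (334, 168), (336, 166), (338, 168)]
```

>>> servo_tool --rows '[[85, [-4, 0, 50], [0, 0, 0]], [85, [0, 0, 50], [0, 0, 0]], [85, [0, 0, 50], [0, 0, 0]], [85, [0, 0, 30], [0, 0, 0]], [85, [0, 0, 19], [0, 0, 0]], [85, [0, 0, 0], [0, 0, 0]]]'

```text
clock: 4.2
eef_pos: [552.0, -250.8, 61.6]
tcp_rot: [3.141, -0.002, 3.002]
contact_force: [0.1, -0.6, 0.3]
opening: 0.997
```

>>> servo_tool --rows '[[15, [0, 0, 0], [0, 0, 0]], [15, [0, 0, 0], [0, 0, 0]], [15, [0, 0, 0], [0, 0, 0]], [15, [0, 0, 0], [0, 0, 0]], [15, [0, 0, 0], [0, 0, 0]], [15, [0, 0, 0], [0, 0, 0]], [15, [0, 0, 0], [0, 0, 0]], [15, [0, 0, 0], [0, 0, 0]]]' --force 90

```text
clock: 5.2
eef_pos: [553.2, -251.8, 63.3]
tcp_rot: [-3.141, 0.002, 3.001]
contact_force: [-0.2, -1.7, 6.7]
opening: 0.29
```

>>> servo_tool --rows '[[15, [0, 0, -10], [0, 0, 0]], [15, [0, 0, -20], [0, 0, 0]], [15, [0, 0, -30], [0, 0, 0]], [15, [0, 0, -40], [0, 0, 0]], [15, [0, 0, -40], [0, 0, 0]], [15, [0, 0, -20], [0, 0, 0]], [15, [0, 0, 0], [0, 0, 0]], [15, [0, 0, 0], [0, 0, 0]]]'

```text
clock: 6.2
eef_pos: [551.8, -251.0, 221.7]
tcp_rot: [3.141, -0.001, 3.001]
contact_force: [-0.2, -0.6, -4.7]
opening: 0.291
```

Run:
```python
from h import *
s=sense();print(s["eef_pos"],s["tcp_rot"],s["contact_force"],s["wrist_torque"],s["opening"])
a=grab_frame("wrist");b=grab_frame("side")
for c in("wrist","side"):
  for t in("lamp_grip","lever_pad"):
    for r in boxes_of(c,t)[:2]: print(c,t,round(r["conf"],2),w(c,r["centre"]).round(1))
cv2.imwrite("pics/w2.png",np.vstack([a[:300],b[150:400]]))
```

```text
[ 551.80560165 -251.01768506  221.67180218] [ 3.14125347e+00 -1.16781921e-03  3.00124497e+00] [-0.21551035 -0.60362244 -4.72429334] [ 0.03560505 -0.0280746   0.04588291] 0.2910473247044641
wrist lamp_grip 0.97 [ 515.8 -242.7  208.3]
wrist lever_pad 0.98 [ 613.  -259.3  210.6]
side lamp_grip 0.82 [ 539.3 -264.5  201.6]
side lever_pad 0.64 [ 620.5 -259.2  213.8]
```

View pics/w2.png

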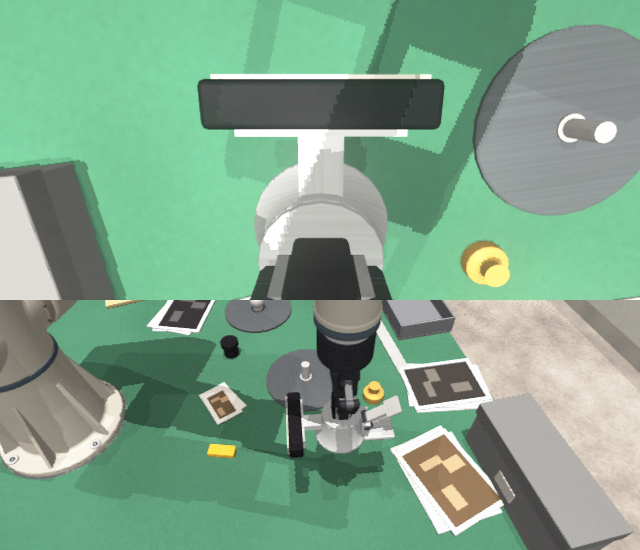

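The lamp is held level with the lever up, at a weight of about 4.7 N. I'll carry it over to the ball mount.

>>> servo_tool --rows '[[15, [4, 14, 0], [0, 0, 0]], [15, [9, 28, 0], [0, 0, 0]], [15, [14, 43.5, 0], [0, 0, 0]], [15, [14, 43.5, 0], [0, 0, 0]], [15, [14, 43.5, 0], [0, 0, 0]], [15, [14, 43.5, 0], [0, 0, 0]], [15, [14, 43.5, 0], [0, 0, 0]], [15, [14, 43.5, 0], [0, 0, 0]]]'

```text
clock: 7.5
eef_pos: [497.9, 64.3, 222.4]
tcp_rot: [3.141, 0.0, 3.001]
contact_force: [1.0, 0.3, -3.2]
opening: 0.289
```

>>> servo_tool --rows '[[15, [14, 43.5, 0], [0, 0, 0]], [15, [14, 43.5, 0], [0, 0, 0]], [15, [14, 43.5, 0], [0, 0, 0]], [15, [14, 43.5, 0], [0, 0, 0]], [15, [9, 28, 0], [0, 0, 0]], [15, [5, 16, 0], [0, 0, 0]], [15, [0, 0, 0], [0, 0, 0]], [15, [0, 0, 0], [0, 0, 0]]]'

```text
clock: 8.5
eef_pos: [459.9, 287.1, 222.2]
tcp_rot: [-3.141, -0.0, 3.001]
contact_force: [0.4, 0.1, -4.0]
opening: 0.291
```

Run:
```python
from h import *
s=sense();print(s["clock"],s["eef_pos"],s["tcp_rot"],s["contact_force"],s["opening"])
a=grab_frame("wrist");b=grab_frame("side")
for t in("lamp_grip","lever_pad","ball"):
    for r in boxes_of("side",t)[:2]: print(t,round(r["conf"],2),w("side",r["centre"]).round(1))
cv2.imwrite("pics/w3.png",np.vstack([a[:300],cv2.resize(b[30:180,100:420],(640,300))]))
```

```text
8.5 [459.87990249 287.09465515 222.18462154] [-3.14091497e+00 -1.83077960e-04  3.00100915e+00] [ 0.37827632  0.09561264 -4.01437393] 0.2914637515239742
lamp_grip 0.93 [456.2 268.5 197.8]
lever_pad 0.67 [519.3 278.8 210.5]
ball 0.95 [458.  277.    4.7]
```

View pics/w3.png

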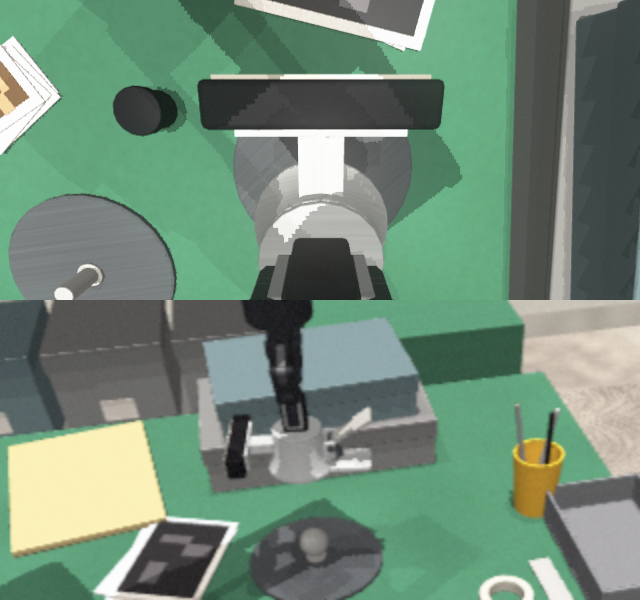

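Lamp is centred over the ball plate with the lever up. Lowering it now: fast at first, then slow.

>>> servo_tool --rows '[[15, [0, 1, 30], [0, 0, 0]], [15, [0, 0, 40], [0, 0, 0]], [15, [0, 0, 30], [0, 0, 0]], [15, [0, 0, 15], [0, 0, 0]], [15, [0, 0, 10], [0, 0, 0]], [15, [0, 0, 8], [0, 0, 0]], [15, [0, 0, 6], [0, 0, 0]], [15, [0, 0, 0], [0, 0, 0]]]'

```text
clock: 9.75
eef_pos: [460.2, 288.9, 83.3]
tcp_rot: [-3.142, 0.0, 3.001]
contact_force: [0.1, 1.1, -4.2]
opening: 0.291
```

>>> servo_tool --rows '[[15, [0, 0, 3], [0, 0, 0]], [15, [0, 0, 3], [0, 0, 0]], [15, [0, 0, 2], [0, 0, 0]], [15, [0, 0, 2], [0, 0, 0]], [15, [0, 0, 0], [0, 0, 0]]]'

```text
clock: 10.38
eef_pos: [460.0, 288.8, 73.1]
tcp_rot: [-3.141, -0.0, 3.001]
contact_force: [0.1, -0.5, -3.4]
opening: 0.289
```

>>> servo_tool --rows '[[15, [0, 0, 1], [0, 0, 0]], [15, [0, 0, 1], [0, 0, 0]], [15, [0, 0, 1], [0, 0, 0]], [15, [0, 0, 0], [0, 0, 0]]]'

```text
clock: 10.88
eef_pos: [460.5, 288.9, 71.2]
tcp_rot: [3.141, 0.0, 3.001]
contact_force: [-1.6, -4.0, 8.0]
opening: 0.291
```

Contact came at TCP z = 71.2, against 71.3 expected for seated. Release and lift clear.

>>> servo_tool --rows '[[15, [0, 0, 0.5], [0, 0, 0]], [70, [0, 0, 0], [0, 0, 0]], [70, [0, 0, 0], [0, 0, 0]], [70, [0, 0, 0], [0, 0, 0]], [70, [0, 0, 0], [0, 0, 0]], [70, [0, 0, 0], [0, 0, 0]]]'

```text
clock: 11.62
eef_pos: [460.1, 288.9, 69.7]
tcp_rot: [-3.142, -0.0, 3.001]
contact_force: [-0.0, -0.2, 0.2]
opening: 0.82
```

>>> servo_tool --rows '[[70, [0, 0, -10], [0, 0, 0]], [70, [0, 0, -30], [0, 0, 0]], [70, [0, 0, -50], [0, 0, 0]], [70, [0, 0, -50], [0, 0, 0]], [0, [0, 0, 0], [0, 0, 0]], [0, [0, 0, 0], [0, 0, 0]]]'

```text
clock: 12.38
eef_pos: [459.9, 288.7, 209.8]
tcp_rot: [3.142, 0.0, 3.001]
contact_force: [-0.3, 0.1, -0.3]
opening: 0.403
```

Run:
```python
from h import *
s=sense();print(s["clock"],s["eef_pos"],s["tcp_rot"],s["contact_force"],s["opening"])
a=grab_frame("wrist")
for t in("lamp_grip","lever_pad"):
    for r in boxes_of("wrist",t)[:2]: print("wrist",t,round(r["conf"],2),w("wrist",r["centre"]).round(1))
    for r in trace("wrist",t)[:1]:
        m=r["mask"];v,u=np.nonzero(m);print("   mask",round(r["conf"],2),m.sum(),u.mean().round(1),v.mean().round(1),u.min(),u.max(),v.min(),v.max())
b=grab_frame("side")
for t in("lamp_grip","lever_pad"):
    for r in boxes_of("side",t)[:2]: print("side",t,round(r["conf"],2),w("side",r["centre"]).round(1))
for z in(97+8,55+8): print(z,proj("wrist",(460,288.5,z)),proj("side",(460,288.5,z)))
q=(460+76*np.cos(-.14),288.5+76*np.sin(-.14),73);print(np.round(q,1),proj("wrist",q),proj("side",q))
cv2.imwrite("pics/w4.png",np.vstack([a[:300],cv2.resize(b[90:200,160:360],(640,300))]))
```

```text
12.375 [459.86374282 288.68891768 209.76764189] [3.14155116e+00 7.89955584e-05 3.00122051e+00] [-0.2675218   0.10924386 -0.25043719] 0.4027612794822892
   mask 0.95 13133 320.6 166.2 254 387 84 291
wrist lever_pad 0.87 [528.6 283.4  63.4]
side lamp_grip 0.65 [458.4 276.9  46.5]
side lever_pad 0.53 [522.7 279.6  61.5]
105 [319.2 203.8] [253.5 129.3]
63 [319.4 189.2] [255.5 141.9]
[535.3 277.9  73. ] [319.6 273.1] [282.9 137.4]
```

View pics/w4.png

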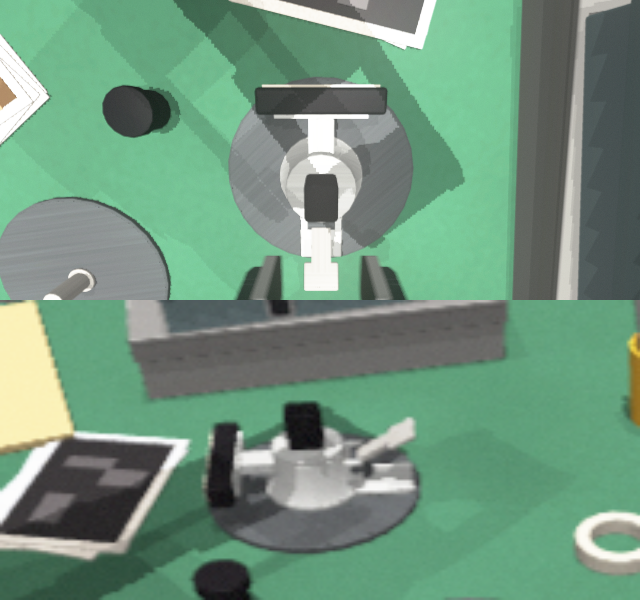

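The lamp sits flat on the plate with its lever raised, paddle at about (320,276) in the wrist view. Next I'll shut the fingers, move out 87 mm along the lever and press down.

>>> servo_tool --rows '[[0, [-43, 0, 0], [0, 0, 0]], [0, [-44, 0, 0], [0, 0, 0]], [0, [0, 0, 40], [0, 0, 0]], [0, [0, 0, 40], [0, 0, 0]], [0, [0, 0, 30], [0, 0, 0]], [0, [0, 0, 10], [0, 0, 0]], [0, [0, 0, 0], [0, 0, 0]]]' --force 40

```text
clock: 13.65
eef_pos: [546.2, 276.7, 89.6]
tcp_rot: [-3.141, -0.001, 3.001]
contact_force: [-0.2, -0.1, -0.1]
opening: -0.001
```

>>> servo_tool --rows '[[0, [0, 0, 4], [0, 0, 0]], [0, [0, 0, 4], [0, 0, 0]], [0, [0, 0, 4], [0, 0, 0]], [0, [0, 0, 4], [0, 0, 0]], [0, [0, 0, 4], [0, 0, 0]], [0, [0, 0, 4], [0, 0, 0]], [0, [0, 0, 4], [0, 0, 0]], [0, [0, 0, 4], [0, 0, 0]]]'

```text
clock: 14.65
eef_pos: [546.1, 276.6, 57.4]
tcp_rot: [-3.141, -0.0, 3.001]
contact_force: [1.1, 0.3, 1.0]
opening: 0.002
```

>>> servo_tool --rows '[[0, [0, 0, 3], [0, 0, 0]], [0, [0, 0, 3], [0, 0, 0]], [0, [0, 0, 3], [0, 0, 0]], [0, [0, 0, 2], [0, 0, 0]], [0, [0, 0, 1], [0, 0, 0]], [0, [0, 0, 0], [0, 0, 0]]]'

```text
clock: 15.4
eef_pos: [546.0, 276.6, 45.6]
tcp_rot: [-3.141, -0.001, 3.001]
contact_force: [1.0, 0.8, 1.2]
opening: 0.001
```

>>> servo_tool --rows '[[0, [0, 0, 1], [0, 0, 0]], [0, [0, 0, 1], [0, 0, 0]], [0, [0, 0, 0], [0, 0, 0]]]'

```text
clock: 15.78
eef_pos: [546.2, 276.7, 44.7]
tcp_rot: [-3.142, -0.0, 3.001]
contact_force: [-1.1, -1.5, 11.2]
opening: -0.003
```

>>> servo_tool --rows '[[0, [0, 0, 1], [0, 0, 0]], [0, [0, 0, 0], [0, 0, 0]], [0, [0, 0, 0], [0, 0, 0]]]'

```text
clock: 16.15
eef_pos: [546.2, 276.8, 44.4]
tcp_rot: [3.141, -0.0, 3.001]
contact_force: [-5.1, -3.0, 19.6]
opening: 0.002
```

>>> servo_tool --rows '[[0, [0, 0, -5], [0, 0, 0]], [0, [0, 0, -30], [0, 0, 0]], [0, [0, 0, -50], [0, 0, 0]], [0, [0, 0, -50], [0, 0, 0]], [0, [40, 0, -30], [0, 0, 0]], [0, [40, 0, 0], [0, 0, 0]], [0, [0, 0, 0], [0, 0, 0]]]'

```text
clock: 17.02
eef_pos: [464.6, 287.9, 207.9]
tcp_rot: [-3.141, -0.001, 3.003]
contact_force: [0.4, -1.0, -0.1]
opening: -0.001
```

Run:
```python
from h import *
s=sense();print(s["clock"],s["eef_pos"],s["contact_force"],s["opening"])
a=grab_frame("wrist")
for r in boxes_of("wrist","lever_pad")[:2]: print("wrist",round(r["conf"],2),w("wrist",r["centre"]).round(1))
b=grab_frame("side")
for r in boxes_of("side","lever_pad")[:2]: print("side",round(r["conf"],2),w("side",r["centre"]).round(1))
for rr,z in((76,73),(88,45)):
    q=(460+rr*np.cos(-.14),288.5+rr*np.sin(-.14),z);print(np.round(q,1),proj("wrist",q),proj("side",q))
cv2.imwrite("pics/w5.png",np.vstack([a[:300],cv2.resize(b[90:200,160:360],(640,300))]))
```

```text
17.025 [464.61354718 287.89288728 207.94941184] [ 0.35683458 -1.0423914  -0.11052571] -0.001127295782559789
wrist 0.76 [513.8 282.3  43.8]
side 0.51 [532.4 278.7  46. ]
[535.3 277.9  73. ] [319.2 265.9] [282.9 137.4]
[547.1 276.2  45. ] [319.3 263.4] [288.  145.3]
```

View pics/w5.png

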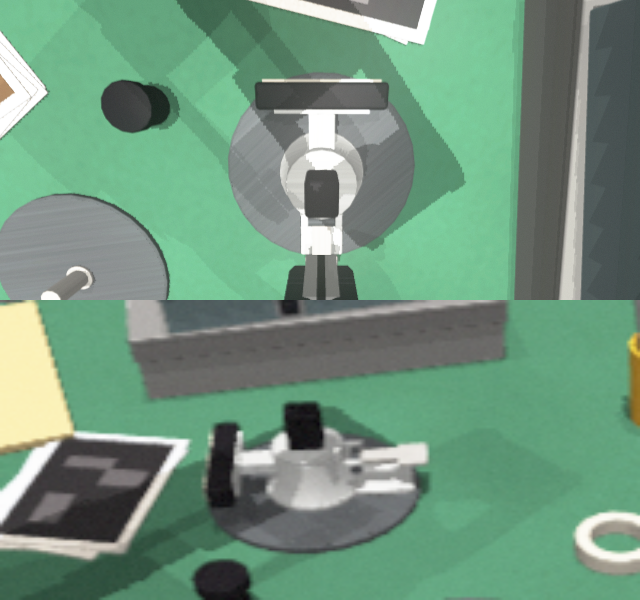

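The side view shows the lever level, with the paddle at about (410,455), and the lamp flat on the plate. The gripper is clear.

```bash
python3 -c "from rig import *;print(sign_off())"
```

```text
the job is handed in; nothing more can be done
None
```

The lamp is mounted on the ball-topped mount and latched, and I handed the job in at about 17 s on the clock.

- **Mounting:** I gripped the block across y and carried the lamp level with the lever up. It was lowered over the ball until it touched at TCP z = 71.2 mm, against 71.3 mm expected for seated. After release, the side picture showed it flat on the base plate.
- **Latching:** I pressed the paddle down with the shut fingers. It moved with about 1 N and stopped hard with its top at 44.4–44.7 mm, against 45 mm expected at the stop. I pressed to about 20 N there, the largest force I read, and then backed off.
- **Last checks:** The final side picture shows the lever level and the lamp unmoved, with the gripper clear above it. The network put the paddle at about 44–46 mm high, which agrees. Its horizontal position was 15–33 mm short of expected; in the wrist view the fingers partly hid the paddle, so I went by the stop force and the side picture.

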